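# Feel and take up the bearing play of a tube rotator wheel

## Robot

A 7-joint arm with a two-finger parallel gripper is mounted at the origin on the work surface. World frame = base frame: x ahead of the robot, y to its left, z up, the work surface at z = 0. Lengths are in mm, angles in rad, forces in N, time in s.
With the tool pointing down it reaches from about 400 to 875 mm from the base axis. Payload 4.4 kg.
Tool frame: the origin (TCP) lies on the centre line of the jaws, within the pads' length; the fingertips stand 8 mm ahead of it and the grasp point (between the pads) lies 11 mm behind it; x points along the fingers, z is the direction in which the jaws open and shut, and the axes are right-handed (so a half turn about x gives the same grasp; the last joint's range is limited). The gripper opens to 85 mm and grips with 20 to 120 N. Pads are 22 mm wide; open, the fingers measure 114 mm over their backs; the gripper's body (76 mm by 85 mm) begins 54 mm behind the grasp point. The pads swing forward as they close: fully open they stand 13 mm farther back than shut.
Start: joints at [-1.199, 0.628, 0.038, 1.517, -0.027, 0.996, -0.02], TCP at [275.545, 588.721, 239.313] pointing down, gripper open.
Joint ranges: [-3.06, 3.06], [-0.37, 2.12], [-1.25, 1.32], [0.18, 2.47], [-1.1, 4.24], [0.23, 1.98], [-2.94, 2.94]. Speed limits (rad/s): [2.57, 2.57, 3.14, 3.14, 3.14, 3.14, 3.14].

## Interface

Orientations are given as [roll, pitch, yaw] about the fixed x, y, z axes, in that order (R = Rz(yaw) Ry(pitch) Rx(roll)).
In Python, from cell import ctrl, get_image, camera_params gives the robot as it stands. The module is installed in compiled form; this text tells all that it offers.
- The arm moves only by the shell command python3 -m handwheel 'ROWS'. ROWS is text: rows parted by semicolons, each of 7 numbers parted by spaces: the opening, from -1 (shut) to 1 (fully open), then the shift along the tool's x, y, z in mm, then the turn, a rotation vector about the tool's x, y, z in rad. In form: grip x y z wx wy wz; .... A call has 1 to 10 rows; each row shifts and turns the pose as measured when the row begins, along the tool's axes as they then stand; what a row does not reach is not made up. A row lasts 1/10 s, in which the tool goes at most 50 mm and 8.59 degrees, less where a joint would pass 70% of its speed; a pose out of reach is approached as far as the arm can. A call with a gripper value outside its range is refused whole. The fingers move at their own pace and stop on an object; the grip force is fixed at half the most. Time passes only in rows, so rows that do not move let the fingers close. It gives the time, the measured TCP pose, the force and the opening at its end, in the units of the state.
- ctrl.read_state(): the state, without advancing time (a new reading comes with each control period).
- get_image(name): name is "scene" or "side" or "wrist"; returns the picture (384x512x3 uint8, blue, green, red); there is no depth.
- camera_params(name): a dict with "fx", "fy", "cx", "cy" (pixels), "eye" and "orientation" of the camera in the world. Camera axes: x right, y up, looking along -z (the intrinsics and any distortion apply to the point x, -y, -z); pixel columns grow to the right and rows downward; lengths in mm; the calibration is good to about 2 mm. The wrist camera is an equidistant fisheye: a pixel r from the principal point sees the ray r / f radians off the axis. A picture is of the moment at which its call begins: read the wrist's pose just before it. camera_params takes no time and is no camera call; for the wrist camera it gives the pose at the moment of the call.
- ctrl.finish_job(): hands the job in, once; it reports no verdict.
The state is a dict: "clock": time; "qpos": joint angles; "qd": joint speeds; "tau": joint torques, N m; "eef_pos": TCP position; "tool_rot": TCP orientation; "force": force on the tool from outside, world axes, zero at the start; "torque": the same for the moment, N m; "width": finger opening in mm.
Only numpy, scipy, OpenCV 4.12 (cv2) and the standard library are available. Lean on these libraries where they do the work, as an engineer would, in place of code of your own. Each camera call takes 0.05 s, during which the arm holds its last target.

## Task

The wheel of the tube rotator wobbles on its axle. Gently rock the top of its rim in towards the housing and then out again until it stops, to feel the play; then turn the black knob on the housing clockwise until the play is gone but the bearing is not squeezed tight, and confirm it by rocking the rim in and then out once more. Let go and leave the other things on the bench alone.

Things in the scene. Friction and masses are not known exactly. Their poses are not given: they have to be found in the camera images.
- stand: Tube rotator fixed to the bench: base plate 190 (x) x 120 x 12 mm, white housing (x -25 to 90, y -45 to 45, top at z 170 mm), and an upright wheel on its -x side on a level axle along x, 130 mm up. Origin on the bench under the middle, z up. The stand's +x points from wheel to housing: that is 'in'; -x is 'out'.
- wheel: Aluminium disc 180 mm across, 12 mm thick, 20 mm before the housing; clear tubes on its outer face within 78 mm of the axle, up to 32 mm out. Origin on the axle in its housing-side face: x -45, z 130 mm of the stand; axes as the stand's when upright. Does not spin. Tips about the stand's y through its origin: upright when pushed in, else leans out by its weight (under 1 N at the rim's top).
- rim_top (a point): Top of the wheel's rim, mid-thickness, 220 mm up; moves with the wheel. The top 10 mm are bare on both faces, free to straddle or push. Play at first: 0.05 to 0.085 rad of lean, 4.5 to 7.7 mm here. Well set: under 0.02 rad (1.8 mm here) at rest, yet not clamped; the pads give 0.001 rad per N pressed here. To feel an end of the play press with 5 to 8 N for a moment; 15 N harms the bearing.
- knob_top (a point): Centre of the top of the take-up knob: round, ribbed, black, 43 mm across, 175 to 207 mm above the bench, vertical axis at x 60, y 0 of the stand; the point does not turn with it. Clockwise from above takes up play: 0.05 rad of lean (4.5 mm at the rim's top) per rad. Stays where left, turns stiffly (0.1 N m), starting angle unknown. 0.3 rad past no play is too tight.
- upper_pad: Small fixed grey pad, 16 mm across, between housing and disc, 60 mm above the axle: the wheel's inner stop. Origin in its face towards the disc. Over 30 N on it harms the bearing (a push at the rim's top counts 1.5-fold on a pad).
- lower_pad: Like the upper pad, but 60 mm below the axle and moved by the knob, 3 mm towards the disc per rad clockwise: stops the leaning out and bears about 1 N of the wheel's weight at rest. Origin in its face towards the disc. Over 30 N on it harms the bearing.
- beaker: Bystander: open glass beaker, 48 mm across, 60 mm tall, beside the rotator. Origin under its centre.
- reagent_jar: Bystander: brown jar with white cap, 48 mm across, 70 mm tall, beside the rotator. Origin under its centre.
- amber_bottle: Bystander: brown bottle, 90 mm across, 190 mm tall. Origin under its centre.
- spatula: Bystander: steel spatula 180 mm long, lying on the bench. Origin under its middle.
- stopper: Bystander: white plastic stopper, 38 mm across, 34 mm tall. Origin under its centre.
- mantle: Bystander, fixed: round white heating mantle, 180 mm across, 100 mm tall. Origin under its centre.
- ceramic_board: Bystander, fixed: white stone board, 160 x 200 x 10 mm. Origin under its centre.

How it is judged:
By the outcome, as a careful person would: the job done as asked, in the order asked, and still so for the second after the job is handed in, with the robot touching nothing.
It also fails if it takes over 72 s, if anything falls off the work surface, if the arm or the gripper's body presses on something with over 40 N, if the wrist force passes 120 N, or if a joint passes its speed limit or range.

## Working session

There is one attempt and no reset: what is moved stays moved. The work goes in short steps, Python scripts to look and compute and a shell command to move; the robot and the scene stay as the last step left them, time stands still between calls to the robot, and variables do not carry over. Pictures are saved under pics/ and viewed, and the job is handed in when it is done.

```bash
mkdir -p pics; python3 - <<'E'
from cell import ctrl,get_image,camera_params
import cv2
print(ctrl.read_state())
for n in ["scene","side","wrist"]:
    print(n,camera_params(n)); cv2.imwrite(f"pics/{n}0.png",get_image(n))
E
```

```text
{'clock': 0.0, 'qpos': array([-1.19879931,  0.62935038,  0.03845891,  1.51835781, -0.02699009,
        0.99630842, -0.01997245]), 'qd': array([-9.50250804e-04,  7.37761489e-04, -1.45598751e-04, -6.51055263e-05,
       -1.33341399e-03, -1.59786830e-03, -6.73867823e-04]), 'tau': array([ 3.47479443e-05, -5.63400793e+01,  1.22565676e+00, -1.93446279e+01,
        1.08754591e-02,  1.04121826e-02, -1.20430394e-05]), 'eef_pos': array([275.29159723, 588.15331058, 238.38990188]), 'tool_rot': array([-3.11876166,  1.56889087, -1.98574288]), 'force': array([ 0.6565725 , -0.43288563,  0.17111613]), 'torque': array([-0.00091167,  0.00295852,  0.01467415]), 'width': 85.48697579916775}
scene {'fx': 435.81903889739806, 'fy': 435.81903889739806, 'cx': 256.4857107808128, 'cy': 185.59935123767954, 'eye': array([ 920.26709506, -773.5825284 , 1154.57976546]), 'orientation': array([ 0.72286973, -0.00872119,  0.52143569])}
side {'fx': 380.6475523633387, 'fy': 380.6475523633387, 'cx': 255.1542079876095, 'cy': 185.5096755815611, 'eye': array([418.94186264, 647.35797882, 960.74501076]), 'orientation': array([ 0.70696216,  0.01019607, -3.0133696 ])}
wrist {'fx': 297.3186396354542, 'fy': 297.3186396354542, 'cx': 253.77756556580317, 'cy': 192.48639452391262, 'eye': array([207.82415194, 620.27045161, 373.96807376]), 'orientation': array([-3.00819925e-01,  1.03152183e-03,  1.13350727e+00])}
```

View pics/scene0.png

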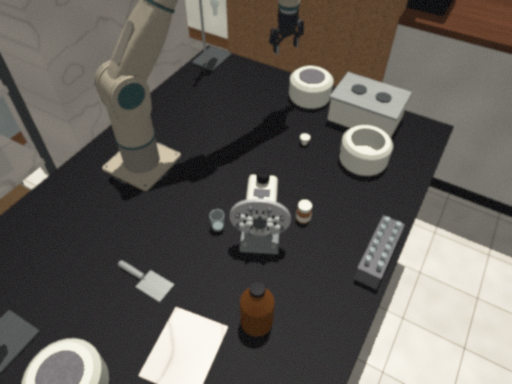

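View pics/side0.png

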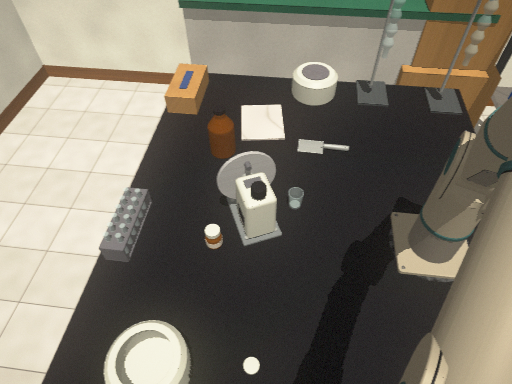

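View pics/wrist0.png

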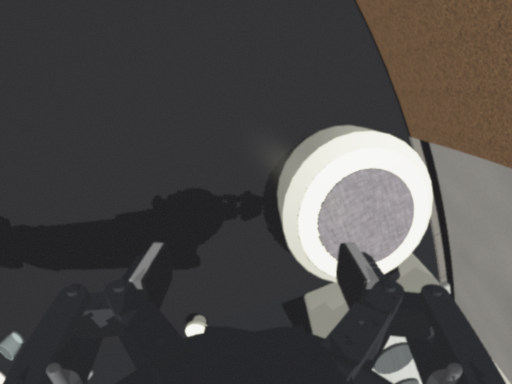

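The scene view shows the rotator with its wheel at about (261,216) and its knob at (263,180). In the side view the knob is at (258,189) and the wheel at (247,178). I'll enlarge both.

```bash
cat > h.py <<'E'
import numpy as np, cv2
from scipy.spatial.transform import Rotation as R
from cell import ctrl,get_image,camera_params
def rot(o): return R.from_euler('xyz',o).as_matrix()
def ray(p,u,v):
    x=(u-p['cx'])/p['fx'];y=(v-p['cy'])/p['fy']
    d=rot(p['orientation'])@np.array([x,-y,-1.]);return p['eye'],d/np.linalg.norm(d)
def rayw(p,u,v):
    x=(u-p['cx']);y=(v-p['cy']);r=np.hypot(x,y);t=r/p['fx']
    s=np.sin(t)/max(r,1e-9)
    return p['eye'],rot(p['orientation'])@np.array([x*s,-y*s,-np.cos(t)])
def onz(e,d,z): return e+d*(z-e[2])/d[2]
def proj(p,X):
    c=(np.asarray(X)-p['eye'])@rot(p['orientation'])
    return p['cx']+p['fx']*c[...,0]/-c[...,2], p['cy']-p['fy']*c[...,1]/-c[...,2]
def projw(p,X):
    c=(np.asarray(X)-p['eye'])@rot(p['orientation'])
    x,y,z=c[...,0],-c[...,1],-c[...,2];h=np.hypot(x,y);t=np.arctan2(h,z)
    return p['cx']+p['fx']*t*x/h, p['cy']+p['fx']*t*y/h
def tri(rs):
    A=np.zeros((3,3));b=np.zeros(3)
    for e,d in rs:
        P=np.eye(3)-np.outer(d,d);A+=P;b+=P@e
    x=np.linalg.solve(A,b);return x,[np.linalg.norm((np.eye(3)-np.outer(d,d))@(x-e)) for e,d in rs]
E
python3 - <<'E'
import cv2,numpy as np
a=cv2.imread('pics/scene0.png')[165:265,200:320];b=cv2.imread('pics/side0.png')[140:250,200:310]
cv2.imwrite('pics/sc_c.png',cv2.resize(a,None,fx=6,fy=6,interpolation=cv2.INTER_CUBIC)[:600])
cv2.imwrite('pics/si_c.png',cv2.resize(b,None,fx=5,fy=5,interpolation=cv2.INTER_CUBIC))
E
```

```text
(no output)
```

View pics/sc_c.png

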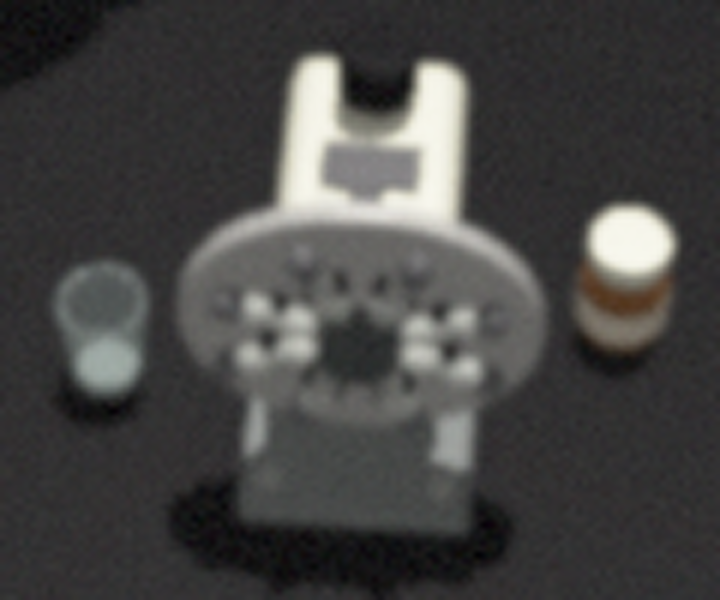

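View pics/si_c.png

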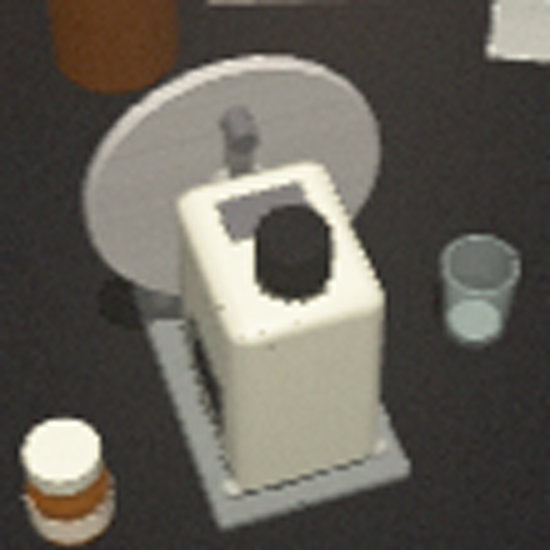

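```bash
python3 - <<'E'
from h import *
sc=camera_params('scene');si=camera_params('side')
S=lambda u,v:(200+u/6,165+v/6); T=lambda u,v:(200+u/5,140+v/5)
a=onz(*ray(si,*T(222,529)),0);b=onz(*ray(si,*T(411,472)),0)
c=onz(*ray(sc,*S(240,524)),0);d=onz(*ray(sc,*S(470,534)),0)
print(a,b,c,d)
for p,q in((a,b),(c,d)): print(np.linalg.norm(p-q),np.degrees(np.arctan2(*(q-p)[[1,0]])))
print('mid',(a+b)/2,(c+d)/2, (a+b)/2-(c+d)/2)
k=onz(*ray(si,*T(294,235)),207);print('knob side z207',k)
x,e=tri([ray(si,*T(294,235)),ray(sc,*S(380,75))]);print(x,e)
for n,pt in (('sc beaker',onz(*ray(sc,*S(105,375)),0)),('jar',onz(*ray(sc,*S(630,240)),70))): print(n,pt)
# colour-based: wheel top from side
print('wheeltop side',[onz(*ray(si,*T(*u)),220) for u in((232,60),(240,57),(250,55))])
E
```

```text
[535.18746669  68.36536495   0.        ] [4.28767031e+02 1.55525064e+01 1.13686838e-13] [ 515.26154279 -151.33124527    0.        ] [621.25340649 -96.68349056   0.        ]
118.80449136956486 -153.60635200269124
119.25037637767072 27.274927110570136
mid [4.81977249e+02 4.19589357e+01 5.68434189e-14] [ 568.25747464 -124.00736791    0.        ] [-8.62802258e+01  1.65966304e+02  5.68434189e-14]
knob side z207 [498.85830181  13.61629396 207.        ]
[503.37757102   3.62027438 193.37758285] [np.float64(3.333001420633572), np.float64(3.3330014206336775)]
sc beaker [ 402.67826144 -107.02834367    0.        ]
jar [626.97031095  67.36207684  70.        ]
wheeltop side [array([547.02181623, -97.42917414, 220.        ]), array([ 542.95231295, -100.29305121,  220.        ]), array([ 537.66010057, -102.51119803,  220.        ])]
```

```bash
cat >> h.py <<'E'
YAW=np.radians(117.1); C=np.array([525.1,-41.,0])
def W(x,y,z,C=C,YAW=YAW):
    return C+np.array([x*np.cos(YAW)-y*np.sin(YAW),x*np.sin(YAW)+y*np.cos(YAW),z])
def toolR(ang): # tool x down, tool z horizontal at world angle ang
    x=np.array([0,0,-1.]);z=np.array([np.cos(ang),np.sin(ang),0]);return np.column_stack([x,np.cross(z,x),z])
def delta(P,Rt):
    s=ctrl.read_state();Rc=rot(s['tool_rot'])
    return np.round(Rc.T@(P-s['eef_pos']),2),np.round(R.from_matrix(Rc.T@Rt).as_rotvec(),4),s
E
python3 - <<'E'
from h import *
s=ctrl.read_state();print(rot(s['tool_rot']).round(3))
P=W(-54,0,330)
for a in(0,np.pi): 
    print(P,*delta(P,toolR(YAW+a))[:2])
E
```

```text
[[-0.001 -0.906  0.424]
 [-0.001  0.424  0.906]
 [-1.    -0.    -0.001]]
[549.69942499 -89.07149145 330.        ] [ -90.67 -535.63 -497.29] [-9.108e-01 -1.300e-03 -6.000e-04]
[549.69942499 -89.07149145 330.        ] [ -90.67 -535.63 -497.29] [ 2.2308e+00 -7.0000e-04  1.6000e-03]
```

```bash
python3 -m handwheel '-0.3 -45 0 0 0 0 0;-0.3 -45 0 0 0 0 0;-0.3 0 -36 -33.5 0 0 0;-0.3 0 -36 -33.5 0 0 0;-0.3 0 -36 -33.5 0 0 0;-0.3 0 -36 -33.5 0 0 0;-0.3 0 -36 -33.5 0 0 0;-0.3 0 -36 -33.5 0 0 0;-0.3 0 -36 -33.5 0 0 0'; python3 - <<'E'
from h import *
d=delta(W(-54,0,330),toolR(YAW));print(d[0],d[1],d[2]['qpos'].round(2),d[2]['eef_pos'],d[2]['clock'])
E
```

```text
clock: 1.05
eef_pos: [403.3, 269.3, 328.7]
tool_rot: [2.08, 1.567, -3.055]
force: [0.9, 0.3, 0.4]
width: 30.1
[  -1.65 -280.43 -266.88] [-8.953e-01 -2.000e-04 -3.600e-03] [-0.73  0.29  0.11  1.84 -0.04  1.02  0.54] [403.2772377  269.2942792  328.74802309] 1.05
```

```bash
python3 -m handwheel '-0.3 0 -36 -34.5 0 0 0;-0.3 0 -36 -34.5 0 0 0;-0.3 0 -36 -34.5 0 0 0;-0.3 0 -36 -34.5 0 0 0;-0.3 0 -36 -34.5 0 0 0;-0.3 0 -36 -34.5 0 0 0;-0.3 0 -36 -34.5 0 0 0;-0.3 0 0 0 -0.13 0 0;-0.3 0 0 0 -0.13 0 0;-0.3 0 0 0 -0.13 0 0'; python3 -m handwheel '-0.3 0 0 0 -0.13 0 0;-0.3 0 0 0 -0.13 0 0;-0.3 0 0 0 -0.13 0 0;-0.3 0 0 0 -0.13 0 0;-0.3 0 0 0 0 0 0';python3 - <<'E'
from h import *
d=delta(W(-54,0,330),toolR(YAW));print(d[0],d[1],d[2]['qpos'].round(2),d[2]['eef_pos'],d[2]['clock'])
cv2.imwrite('pics/w1.png',get_image('wrist'))
E
```

```text
clock: 2.05
eef_pos: [532.7, -67.3, 327.5]
tool_rot: [2.601, 1.565, -2.145]
force: [-0.2, -0.4, 0.7]
width: 29.7
clock: 2.55
eef_pos: [531.4, -68.2, 326.0]
tool_rot: [1.657, 1.563, -2.547]
force: [0.5, -0.1, -0.1]
width: 30.0
[ -3.98  -5.79 -27.18] [ 0.035  -0.0008 -0.008 ] [ 0.05  0.37  0.03  1.71 -0.01  1.06  2.16] [531.39520371 -68.15498206 326.04585613] 2.55
```

View pics/w1.png

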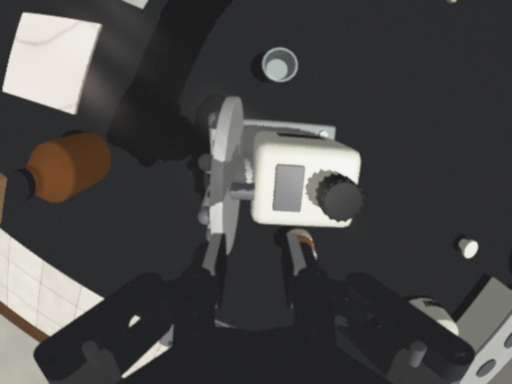

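The wrist view shows the wheel on edge at about x 228, y 100–250, the knob at (340,198), and the base plate. I'll overlay points from my estimated stand frame to check it.

```bash
cat > ov.py <<'E'
from h import *
import sys
def overlay(im,p,C,YAW,lean,sc=2,box=(180,80,400,270),w=True):
    f=projw if w else proj
    x0,y0,x1,y1=box
    o=cv2.resize(im[y0:y1,x0:x1],None,fx=sc,fy=sc,interpolation=cv2.INTER_CUBIC)
    t=np.linspace(0,2*np.pi,60)
    def dr(P,c):
        u,v=f(p,np.array(P))
        for a,b in zip(u,v): cv2.circle(o,(int((a-x0+.5)*sc),int((b-y0+.5)*sc)),1,c,-1)
    dr([W(60+21.5*np.cos(a),21.5*np.sin(a),207,C,YAW) for a in t],(0,0,255))
    L=np.linspace(0,1,30)
    dr([W(-95+190*l,s*60,12,C,YAW) for l in L for s in(-1,1)]+[W(s*95,-60+120*l,12,C,YAW) for l in L for s in(-1,1)],(0,255,0))
    dr([W(-25+115*l,s*45,170,C,YAW) for l in L for s in(-1,1)]+[W(s,-45+90*l,170,C,YAW) for l in L for s in(-25,90)],(255,255,0))
    for dx,c in((0,(255,0,255)),(-12,(0,160,255))):
        dr([W(-45+dx*np.cos(lean)-90*np.cos(a)*np.sin(lean),90*np.sin(a),130+90*np.cos(a)*np.cos(lean)-dx*0*1+dx*np.sin(-lean)*-1*-1,C,YAW) for a in t],c)
    return o
E
python3 - <<'E'
from ov import *
p=camera_params('wrist');im=cv2.imread('pics/w1.png')
cv2.imwrite('pics/ov1.png',overlay(im,p,C,YAW,0.07,3,(190,80,380,270)))
E
```

```text
(no output)
```

View pics/ov1.png

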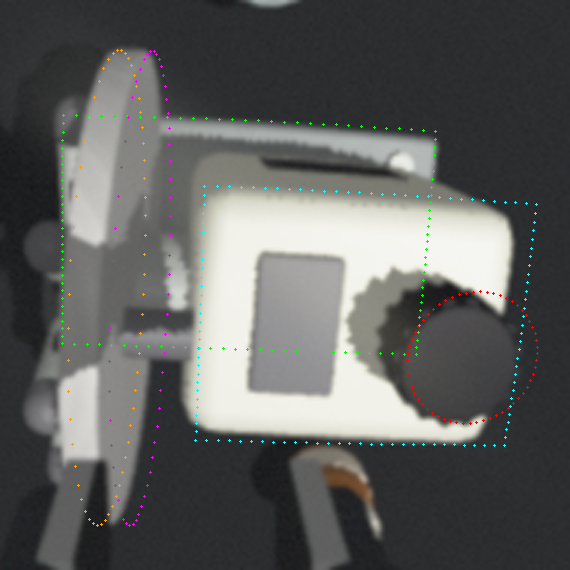

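```bash
python3 - <<'E'
from ov import *
p0=camera_params('wrist');im=get_image('wrist');p1=camera_params('wrist')
cv2.imwrite('pics/w2.png',im)
print(p0['eye'],p1['eye'],p0['orientation'],p1['orientation'],ctrl.read_state()['eef_pos'])
np.save('p2.npy',np.r_[p0['eye'],p0['orientation']])
a=overlay(im,p0,C,YAW,0.07,2,(190,80,380,270))
sc=camera_params('scene');si=camera_params('side')
b=overlay(get_image('side'),si,C,YAW,0.07,3,(210,140,310,260),False)
cv2.imwrite('pics/ov2.png',cv2.hconcat([a,cv2.copyMakeBorder(b,0,20,0,0,0)]))
E
```

```text
[ 466.99807949 -104.06501075  462.09965679] [ 467.01479382 -103.9973067   462.15131924] [-2.92614457e-01  1.60411989e-03  2.07629807e+00] [-2.92681051e-01  1.78842247e-03  2.07550599e+00] [531.44478836 -68.2065034  326.07388967]
```

View pics/ov2.png

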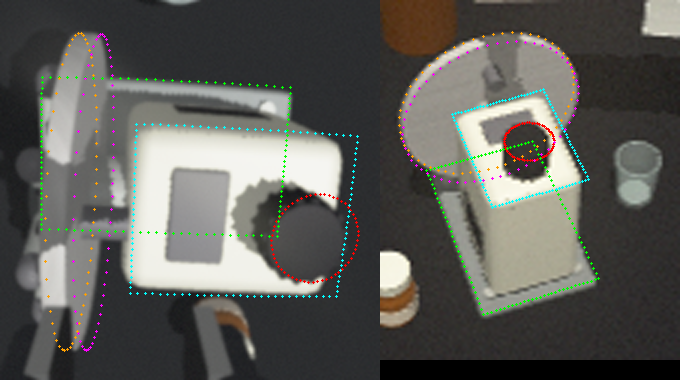

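```bash
python3 - <<'E'
from ov import *
im=cv2.imread('pics/w2.png')
cv2.imwrite('pics/kn.png',cv2.resize(np.clip(im[150:250,290:390].astype(float)*1.6,0,255).astype(np.uint8),None,fx=6,fy=6,interpolation=cv2.INTER_CUBIC))
cv2.imwrite('pics/wh.png',cv2.resize(np.clip(im[80:270,180:280].astype(float)*1.6,0,255).astype(np.uint8),None,fx=3,fy=3,interpolation=cv2.INTER_CUBIC))
E
```

```text
(no output)
```

View pics/kn.png

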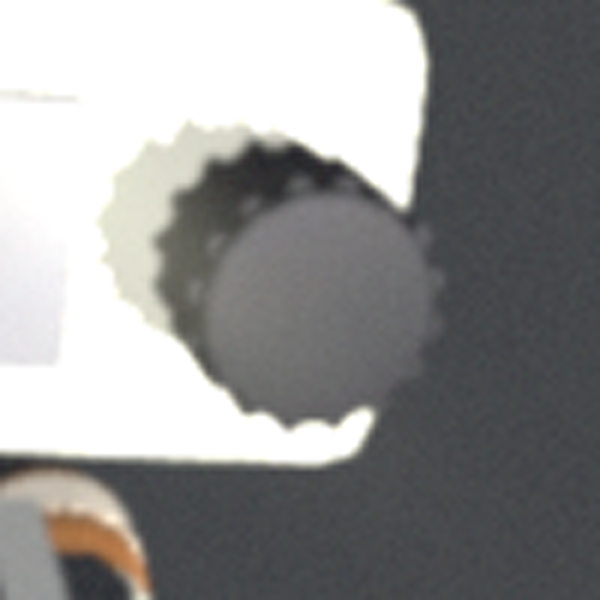

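View pics/wh.png

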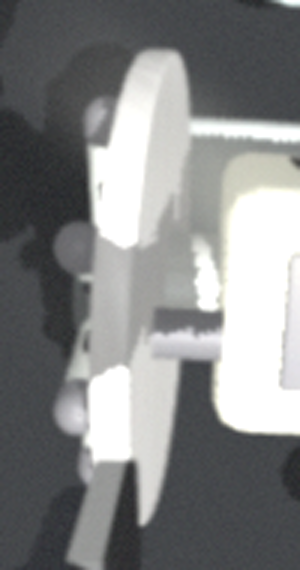

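```bash
python3 - <<'E'
from ov import *
p=camera_params('wrist');q=np.load('p2.npy');p['eye'],p['orientation']=q[:3],q[3:]
k=onz(*rayw(p,343.3,201.2),207);print('knob',k,W(60,0,207))
print('proj rimtop outer/inner edges',[projw(p,W(x,0,220)) for x in(-63,-57,-51,-45)])
def tost(P): 
    d=P-C;c,s=np.cos(YAW),np.sin(YAW);return np.array([d[0]*c+d[1]*s,-d[0]*s+d[1]*c,P[2]])
for u in(92,135): 
  for v in (290,330): print(tost(onz(*rayw(p,180+u/3,80+v/3),220)))
print('knob st',tost(k), tost(np.array([498.86,13.6,207])))
print('tcp st',tost(ctrl.read_state()['eef_pos']))
E
```

```text
knob [501.40204      9.91928733 207.        ] [497.76730557  12.41276828 207.        ]
proj rimtop outer/inner edges [(np.float64(212.57605800224255), np.float64(199.56151567881304)), (np.float64(219.46784654731027), np.float64(199.79428747079538)), (np.float64(226.39413773095595), np.float64(200.02516599864543)), (np.float64(233.3476176429638), np.float64(200.25387255573656))]
[-64.50176345  20.27642382 220.        ]
[-64.58046984   8.54465566 220.        ]
[-52.3163423  20.6238883 220.       ]
[-52.24127135   8.94317654 220.        ]
knob st [ 56.12448657  -2.09979459 207.        ] [ 60.5591175   -1.51356794 207.        ]
tcp st [-27.08165225   6.69179454 326.12522934]
```

```bash
python3 - <<'E'
from h import *
print(delta(W(-57,-1.5,245),toolR(YAW))[:2])
E
```

```text
(array([ 81.1 ,  -7.89, -30.08]), array([ 0.0316, -0.0012, -0.008 ]))
```

```bash
python3 -m handwheel '-0.15 0 -4 -15 0.03 0 -0.008;-0.15 0 -4 -15 0 0 0;-0.15 20 0 0 0 0 0;-0.15 20 0 0 0 0 0;-0.15 20 0 0 0 0 0;-0.15 18 0 0 0 0 0;-0.15 0 0 0 0 0 0'; python3 - <<'E'
from ov import *
p=camera_params('wrist');im=get_image('wrist');cv2.imwrite('pics/w3.png',im)
print(delta(W(-57,-1.5,220),toolR(YAW))[:2], ctrl.read_state()['force'])
E
```

```text
clock: 3.4
eef_pos: [559.5, -98.7, 246.3]
tool_rot: [-2.577, 1.56, -0.554]
force: [0.7, 0.3, 0.0]
width: 36.4
(array([27.51,  3.97, 10.75]), array([-0.0214, -0.0103,  0.0074])) [ 1.3997408  -0.19533624 -0.2335374 ]
```

View pics/w3.png

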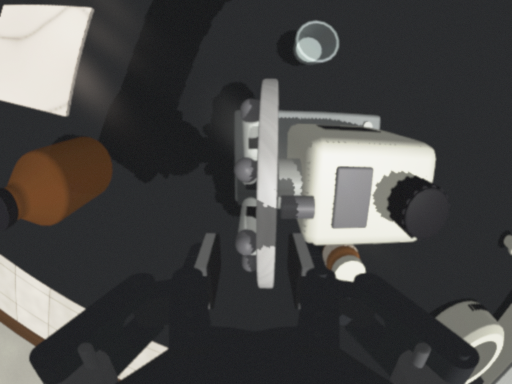

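```bash
python3 -m handwheel '-0.15 0 0 7 0 0 0;-0.15 0 3 0 -0.02 -0.01 0.007;-0.15 0 0 0 0 0 0'; python3 - <<'E'
from ov import *
p=camera_params('wrist');im=get_image('wrist');cv2.imwrite('pics/w4.png',cv2.resize(im[60:320,140:400],None,fx=2.3,fy=2.3,interpolation=cv2.INTER_CUBIC))
print(delta(W(-57,-1.5,217),toolR(YAW))[:2], ctrl.read_state()['force'])
s=ctrl.read_state();Rt=rot(s['tool_rot'])
for w in(18.2,-18.2):
  for a in (8,0,-14): print(a,w,projw(p,s['eef_pos']+Rt@np.array([a,0,w])))
# rim in tool z via ray at plane z=219.6
E
```

```text
clock: 3.75
eef_pos: [556.3, -94.3, 250.1]
tool_rot: [-2.189, 1.566, -0.147]
force: [0.4, 0.5, -0.7]
width: 36.1
(array([33.14,  2.47,  4.36]), array([-0.002 , -0.0024,  0.0041])) [-0.02812569 -0.34817591  0.96597444]
8 18.2 (np.float64(288.6809743616219), np.float64(246.30254070008925))
0 18.2 (np.float64(290.29436118395506), np.float64(253.36385275375991))
-14 18.2 (np.float64(293.46560736954507), np.float64(267.3597391399507))
8 -18.2 (np.float64(221.7600612574298), np.float64(246.27840098235978))
0 -18.2 (np.float64(220.24889088312153), np.float64(253.34463037207257))
-14 -18.2 (np.float64(217.27707466164736), np.float64(267.3530883139735))
```

View pics/w4.png

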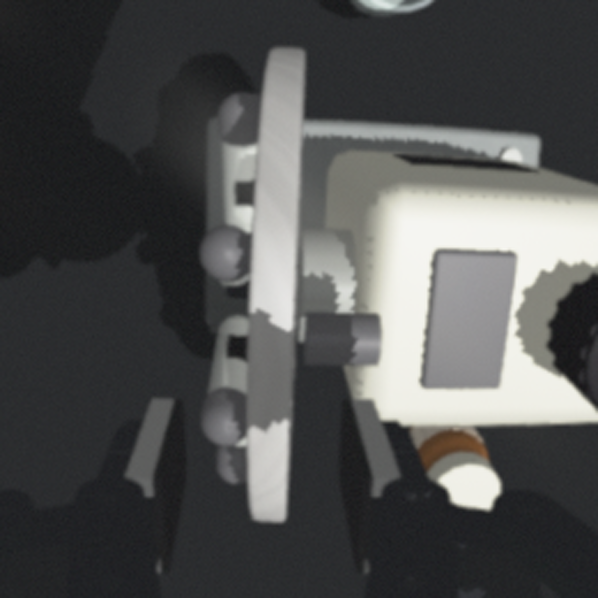

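```bash
python3 -m handwheel '-0.15 12 2 1.5 0 0 0;-0.15 12 0 0 0 0 0;-0.15 6 0 0 0 0 0;-0.15 0 0 0 0 0 0'; python3 - <<'E'
from ov import *
p=camera_params('wrist');im=get_image('wrist');cv2.imwrite('pics/w5.png',cv2.resize(im[60:320,140:400],None,fx=2.3,fy=2.3,interpolation=cv2.INTER_CUBIC))
print(delta(W(-57,-1.5,217),toolR(YAW))[:2], ctrl.read_state()['force'])
E
```

```text
clock: 4.2
eef_pos: [555.7, -93.6, 220.9]
tool_rot: [-2.101, 1.561, -0.06]
force: [-0.7, -0.3, -0.2]
width: 36.4
(array([4.23, 1.98, 3.9 ]), array([-0.0024, -0.0051,  0.0086])) [ 0.29618603 -0.09638645 -0.0729102 ]
```

View pics/w5.png

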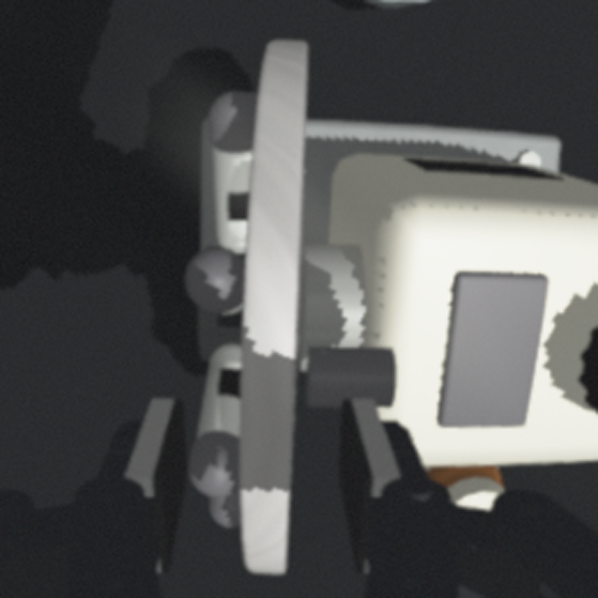

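```bash
python3 -m handwheel '-0.15 4 1.5 0 0 -0.005 0.008;-0.15 0 0 4 0 0 0;-0.15 0 0 4 0 0 0;-0.15 0 0 0 0 0 0'; python3 - <<'E'
from ov import *
cat=open('h.py','a');cat.write('''
def st(s=None):
    s=s or ctrl.read_state();d=s['eef_pos']-C;c,n=np.cos(YAW),np.sin(YAW)
    f=s['force'];print('t%.2f'%s['clock'],'x %.2f y %.2f z %.2f'%(d[0]*c+d[1]*n,-d[0]*n+d[1]*c,s['eef_pos'][2]),'Fx %.2f Fy %.2f Fz %.2f'%(f[0]*c+f[1]*n,-f[0]*n+f[1]*c,f[2]),'w %.1f'%s['width'],'tq',s['torque'].round(2),s['qpos'][-1].round(3),np.linalg.norm(f).round(1))
''');cat.close()
E
python3 -c "
from h import *
st();print(delta(W(-57,-1.5,217),toolR(YAW))[:2])"
```

```text
clock: 4.65
eef_pos: [551.3, -86.7, 217.7]
tool_rot: [-1.827, 1.57, 0.214]
force: [0.2, 0.4, 0.2]
width: 36.2
t4.65 x -52.59 y -2.54 z 217.65 Fx 0.28 Fy -0.42 Fz 0.23 w 36.2 tq [-0.03  0.03  0.04] 2.171 0.6
(array([ 0.65,  1.03, -4.41]), array([-0.0025, -0.0003,  0.0011]))
```

```bash
cat > s.sh <<'E'
python3 -c "from h import *;st()"
E
python3 -m handwheel '-0.15 0 0 3 0 0 0;-0.15 0 0 0 0 0 0' >/dev/null; bash s.sh; python3 -m handwheel '-0.15 0 0 2 0 0 0;-0.15 0 0 0 0 0 0'>/dev/null; bash s.sh; python3 -m handwheel '-0.15 0 0 2 0 0 0;-0.15 0 0 0 0 0 0'>/dev/null; bash s.sh
```

```text
t4.85 x -49.10 y -2.83 z 218.03 Fx 0.02 Fy -0.39 Fz -0.22 w 36.5 tq [ 0.05  0.02 -0.04] 2.166 0.4
t5.05 x -47.22 y -2.86 z 218.28 Fx -0.31 Fy 1.03 Fz -0.37 w 36.1 tq [-0.07 -0.06  0.03] 2.162 1.1
t5.25 x -45.58 y -2.92 z 218.45 Fx -0.25 Fy -0.92 Fz -0.22 w 36.2 tq [-0.09 -0.03  0.  ] 2.159 1.0
```

```bash
python3 -m handwheel '-0.15 0.7 0.5 1.5 0 0 0;-0.15 0 0 0 0 0 0' >/dev/null; bash s.sh; python3 -m handwheel '-0.15 0 0 1.5 0 0 0;-0.15 0 0 0 0 0 0'>/dev/null; bash s.sh; python3 -m handwheel '-0.15 0 0 1 0 0 0;-0.15 0 0 0 0 0 0'>/dev/null; bash s.sh
```

```text
t5.45 x -44.32 y -2.52 z 217.84 Fx 0.71 Fy 0.15 Fz 0.19 w 36.5 tq [-0.1  -0.07 -0.01] 2.157 0.8
t5.65 x -42.90 y -2.51 z 217.86 Fx -0.60 Fy -0.94 Fz -0.37 w 36.0 tq [-0.07 -0.03 -0.02] 2.154 1.2
t5.85 x -42.57 y -2.51 z 217.92 Fx -1.76 Fy 0.63 Fz -0.61 w 36.1 tq [-0.23 -0.12 -0.  ] 2.153 2.0
```

```bash
python3 -m handwheel '-0.15 0 0 1 0 0 0;-0.15 0 0 0 0 0 0'>/dev/null; bash s.sh; python3 - <<'E'
from ov import *
im=get_image('wrist');cv2.imwrite('pics/w6.png',cv2.resize(im[60:320,140:400],None,fx=2.3,fy=2.3,interpolation=cv2.INTER_CUBIC))
E
```

```text
t6.05 x -42.45 y -2.53 z 217.89 Fx -0.60 Fy -0.82 Fz -0.93 w 36.2 tq [-0.23 -0.17 -0.03] 2.151 1.4
```

View pics/w6.png

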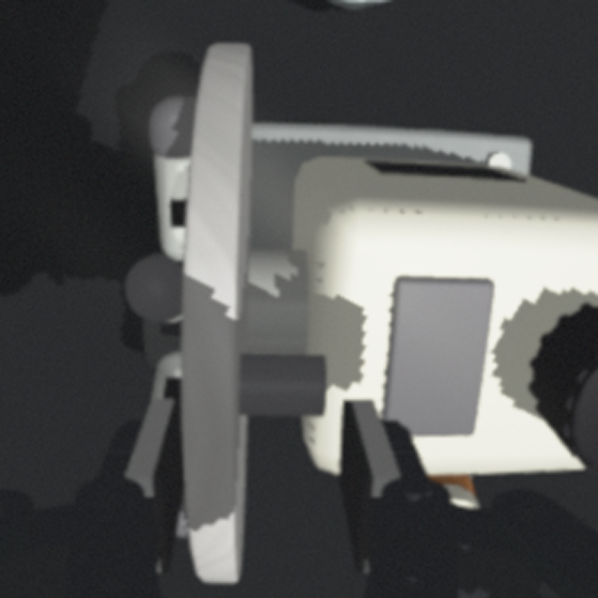

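```bash
python3 -m handwheel '-0.15 0 0 1.5 0 0 0'>/dev/null; bash s.sh; python3 -m handwheel '-0.15 0 0 2 0 0 0'>/dev/null; bash s.sh;python3 -m handwheel '-0.15 0 0 2 0 0 0'>/dev/null; bash s.sh
```

```text
t6.20 x -41.96 y -2.56 z 217.94 Fx -5.91 Fy -0.59 Fz -2.12 w 36.2 tq [-1.09 -0.63 -0.06] 2.148 6.3
t6.30 x -41.74 y -2.58 z 217.97 Fx -8.64 Fy -1.29 Fz -4.40 w 36.5 tq [-1.39 -0.8  -0.05] 2.145 9.8
t6.40 x -41.75 y -2.59 z 217.88 Fx -7.46 Fy -0.76 Fz -4.20 w 36.2 tq [-1.18 -0.81 -0.1 ] 2.142 8.6
```

```bash
python3 -m handwheel '-0.15 0.3 0 -2 0 0 0;-0.15 0.4 0 -6 0 0 0;-0.15 0.3 0 -6 0 0 0;-0.15 0 0 -6 0 0 0;-0.15 0 0 -4 0 0 0;-0.15 0 0 0 0 0 0'>/dev/null; bash s.sh;python3 -c "
from h import *
print(delta(W(-57,-1.5,217),toolR(YAW))[:2])"
```

```text
t7.00 x -64.83 y -2.17 z 216.63 Fx 0.01 Fy -0.73 Fz -0.10 w 36.2 tq [ 0.04 -0.06  0.04] 2.182 0.7
(array([-0.43,  0.71,  7.82]), array([-0.0054, -0.008 ,  0.0042]))
```

```bash
python3 -m handwheel '-0.15 0 0 -3 0 -0.008 0.004;-0.15 0 0 0 0 0 0'>/dev/null; bash s.sh;python3 -m handwheel '-0.15 0 0 -1.5 0 0 0;-0.15 0 0 0 0 0 0'>/dev/null; bash s.sh;python3 -m handwheel '-0.15 0 0 -1 0 0 0;-0.15 0 0 0 0 0 0'>/dev/null; bash s.sh
```

```text
t7.20 x -67.88 y -2.08 z 216.61 Fx 0.41 Fy 0.48 Fz -0.26 w 36.4 tq [ 0.06  0.05 -0.  ] 2.192 0.7
t7.40 x -69.30 y -2.12 z 216.56 Fx -0.77 Fy 0.51 Fz -0.22 w 36.6 tq [-0.01  0.03  0.02] 2.194 1.0
t7.60 x -70.10 y -2.18 z 216.56 Fx -0.55 Fy -0.65 Fz -0.54 w 36.1 tq [ 0.05 -0.02  0.02] 2.196 1.0
```

```bash
python3 -m handwheel '-0.15 0 0 -1 0 0 0;-0.15 0 0 0 0 0 0'>/dev/null; bash s.sh;python3 -m handwheel '-0.15 0 0 -1 0 0 0;-0.15 0 0 0 0 0 0'>/dev/null; bash s.sh
```

```text
t7.80 x -70.97 y -2.21 z 216.59 Fx 0.06 Fy 0.22 Fz 0.10 w 36.7 tq [ 0.02 -0.05 -0.04] 2.197 0.2
t8.00 x -71.70 y -2.24 z 216.56 Fx 0.17 Fy 0.17 Fz -0.70 w 36.6 tq [0.03 0.03 0.02] 2.199 0.7
```

```bash
python3 -m handwheel '-0.15 0 0 -1 0 0 0;-0.15 0 0 0 0 0 0'>/dev/null; bash s.sh
```

```text
t8.20 x -71.88 y -2.26 z 216.52 Fx 0.96 Fy -0.10 Fz -0.62 w 36.2 tq [ 0.13  0.04 -0.01] 2.201 1.1
```

```bash
python3 -m handwheel '-0.15 0 0 -1.5 0 0 0'>/dev/null; bash s.sh; python3 -m handwheel '-0.15 0 0 -1.7 0 0 0'>/dev/null; bash s.sh
```

```text
t8.30 x -72.42 y -2.27 z 216.47 Fx 3.64 Fy 1.01 Fz 1.57 w 36.2 tq [0.81 0.48 0.05] 2.203 4.1
t8.40 x -72.59 y -2.28 z 216.38 Fx 5.54 Fy 0.05 Fz 3.41 w 36.3 tq [ 1.11  0.69 -0.05] 2.205 6.5
```

```bash
python3 -m handwheel '-0.15 0 0 -1.8 0 0 0'>/dev/null; bash s.sh; python3 -m handwheel '-0.15 0 0 -1.7 0 0 0'>/dev/null; bash s.sh
```

```text
t8.50 x -72.63 y -2.32 z 216.32 Fx 5.41 Fy 1.85 Fz 3.10 w 35.9 tq [ 1.17  0.68 -0.02] 2.208 6.5
t8.60 x -72.63 y -2.34 z 216.24 Fx 4.95 Fy -0.09 Fz 2.96 w 36.1 tq [1.03 0.65 0.05] 2.211 5.8
```

Inner and outer stops have been felt, with about 5.5 mm of play at the rim (roughly 0.06 rad). The contact position also shows my stand frame is about 3.7 mm off in x, as the wrist view suggested. Next I'll centre, lift and go above the knob.

```bash
python3 -m handwheel '-0.15 0 0 5 0 0 0;-0.15 0 0 8 0 0 0;-0.15 0 0 0 0 0 0;-0.15 -20 0 0 0 0 0;-0.15 -30 0 0 0 0 0;0.4 -30 0 0 0 0 0;0.4 0 0 0 0 0 0'>/dev/null; bash s.sh; python3 -c "
from h import *
print(delta(W(56.3,-2,300),toolR(YAW))[:2])"
```

```text
t9.30 x -62.79 y -2.08 z 298.43 Fx -0.62 Fy -1.35 Fz 0.12 w 59.7 tq [ 0.   -0.01  0.04] 2.187 1.5
(array([ -0.6 ,   0.32, 119.1 ]), array([-0.002 ,  0.0081, -0.0042]))
```

```bash
python3 -m handwheel '0.4 0 0 30 0 0 0;0.4 0 0 40 0 0 0;0.4 0 0 35 0 0 0;0.4 0 0 10 0 0.005 -0.004;0.4 0 0 0 0 0 0;0.4 0 0 0 0 0 0'>/dev/null; bash s.sh; python3 - <<'E'
from h import *
p=camera_params('wrist');d=delta(W(56.3,-2,300),toolR(YAW));im=get_image('wrist');cv2.imwrite('pics/w7.png',im)
print(d[:2]);s=d[2];Rt=rot(s['tool_rot'])
for w in(29.8,-29.8): print(projw(p,s['eef_pos']+Rt@np.array([0,0,w])))
print(projw(p,W(56.3,-2,207)),p['eye'],p['orientation'])
E
```

```text
t9.90 x 51.30 y -1.53 z 297.74 Fx 0.40 Fy 0.53 Fz -0.47 w 59.8 tq [ 0.01 -0.01  0.  ] 1.976 0.8
(array([-2.27, -0.44,  4.99]), array([-0.0066, -0.0035,  0.0013]))
(np.float64(311.43202360094466), np.float64(252.2551201754444))
(np.float64(197.51763859512553), np.float64(252.19217655450214))
(np.float64(260.9637799342161), np.float64(198.33415198222264)) [436.09164242 -28.16385016 433.12449506] [-0.30205414  0.00431503  2.0376813 ]
```

View pics/w7.png

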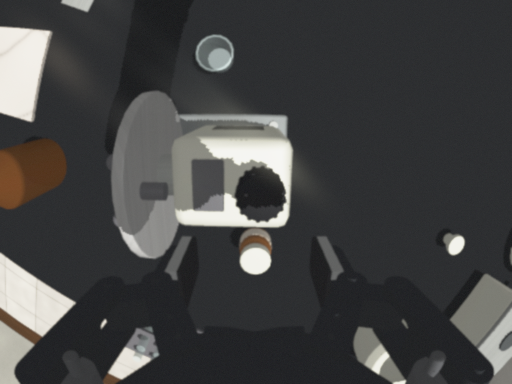

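```bash
python3 -m handwheel '0.4 0 -0.4 5 -0.006 0 0;0.4 30 0 0 0 0 0;0.4 30 0 0 0 0 0;0.4 15 0 0 0 0 0;0.4 0 0 0 0 0 0;0.4 0 0 0 0 0 0'>/dev/null; bash s.sh; python3 - <<'E'
from h import *
p=camera_params('wrist');d=delta(W(56.3,-2,189),toolR(YAW));im=get_image('wrist');cv2.imwrite('pics/w8.png',cv2.resize(np.clip(im[60:320,120:380]*1.5,0,255).astype(np.uint8),None,fx=2.3,fy=2.3))
print(d[:2])
E
```

```text
t10.55 x 48.82 y -3.01 z 220.69 Fx -0.11 Fy 0.17 Fz -0.23 w 59.9 tq [ 0.07  0.03 -0.02] 1.972 0.3
(array([31.63,  1.22,  7.71]), array([-0.0105, -0.0077,  0.0042]))
```

View pics/w8.png

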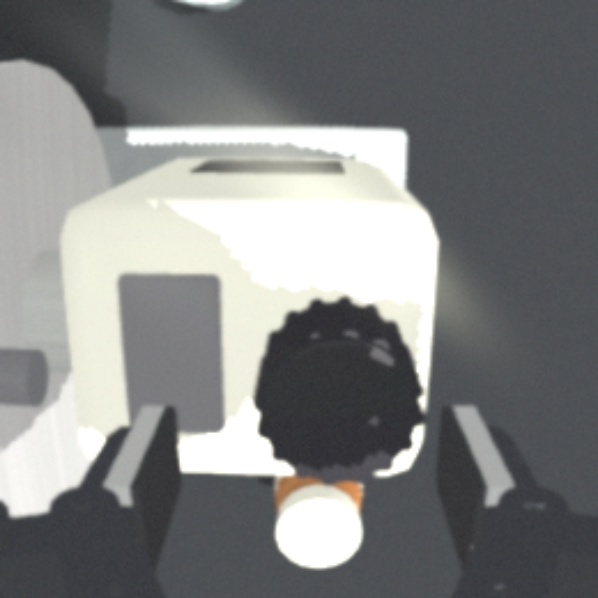

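```bash
python3 -m handwheel '0.4 0 1.2 8 -0.01 -0.007 0.004;0.4 0 0 0 0 0 0;0.4 10 0 0 0 0 0;0.4 10 0 0 0 0 0;0.4 0 0 0 0 0 0'>/dev/null; bash s.sh; python3 -c "
from h import *
print(delta(W(56.3,-2,189),toolR(YAW))[:2])"
```

```text
t11.10 x 56.63 y -3.70 z 202.13 Fx 0.85 Fy 0.79 Fz 0.39 w 59.5 tq [-0.06  0.03  0.01] 1.973 1.2
(array([13.12,  1.78, -0.3 ]), array([ 0.0003, -0.0025,  0.0058]))
```

```bash
python3 -m handwheel '0.4 8 1.5 0 0 0 0;0.4 5 0 0 0 0 0;0.4 0 0 0 0 0 0'>/dev/null; bash s.sh; python3 -c "
from h import *
print(delta(W(56.3,-2,189),toolR(YAW))[:2])"
```

```text
t11.40 x 56.64 y -1.83 z 187.41 Fx 0.22 Fy 0.90 Fz -0.74 w 59.8 tq [ 0.03 -0.02 -0.  ] 1.974 1.2
(array([-1.59, -0.18, -0.35]), array([ 0.0003, -0.0022,  0.0047]))
```

```bash
python3 -m handwheel '0 0 0 0 0 0 0;-0.3 0 0 0 0 0 0;-1 0 0 0 0 0 0;-1 0 0 0 0 0 0;-1 0 0 0 0 0 0'>/dev/null; bash s.sh; python3 -m handwheel '-1 0 0 0 0 0 0;-1 0 0 0 0 0 0'>/dev/null; bash s.sh;  python3 -c "
from h import *
print(delta(W(56.3,-2,189),toolR(YAW))[:2])"
```

```text
t11.90 x 56.16 y -1.71 z 187.62 Fx -0.80 Fy 1.44 Fz -1.02 w 38.1 tq [ 0.01 -0.   -0.02] 1.974 1.9
t12.10 x 56.16 y -1.71 z 187.62 Fx -0.28 Fy 0.27 Fz -0.74 w 38.5 tq [-0.06  0.07 -0.05] 1.974 0.8
(array([-1.38, -0.3 ,  0.14]), array([-0.0001, -0.0027,  0.0047]))
```

```bash
python3 -m handwheel '-1 0 0 0 0.1 0 0;-1 0 0 0 0.1 0 0;-1 0 0 0 0 0 0'>/dev/null; bash s.sh;  python3 - <<'E'
from h import *
print(delta(W(56.3,-2,189),toolR(YAW))[:2])
im=get_image('wrist');cv2.imwrite('pics/w9.png',cv2.resize(np.clip(im[60:320,120:380]*1.5,0,255).astype(np.uint8),None,fx=2.3,fy=2.3))
E
```

```text
t12.40 x 56.12 y -1.69 z 187.58 Fx 0.05 Fy 0.54 Fz -0.89 w 38.2 tq [-0.12  0.03 -0.08] 1.816 1.0
(array([-1.42, -0.27,  0.23]), array([-0.2062, -0.0021,  0.005 ]))
```

View pics/w9.png

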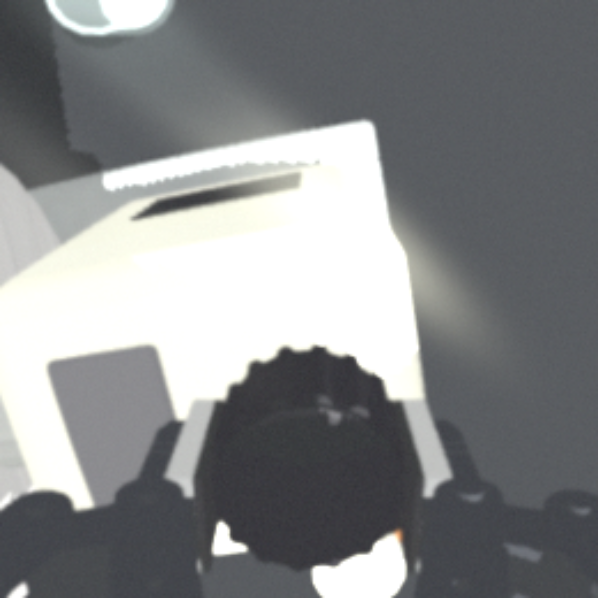

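```bash
python3 -m handwheel '-1 0 0 0 0.13 0 0;-1 0 0 0 0.13 0 0;-1 0 0 0 0.13 0 0;-1 0 0 0 0.13 0 0;-1 0 0 0 0.13 0 0;-1 0 0 0 0.11 0 0;-1 0 0 0 0 0 0'>/dev/null; bash s.sh;  python3 - <<'E'
from h import *
print(delta(W(56.3,-2,189),toolR(YAW))[:2])
im=get_image('wrist');cv2.imwrite('pics/w10.png',cv2.resize(np.clip(im[60:320,120:380]*1.5,0,255).astype(np.uint8),None,fx=2.3,fy=2.3))
E
```

```text
t13.15 x 55.99 y -1.61 z 187.61 Fx -0.25 Fy -0.47 Fz -1.46 w 38.0 tq [-0.24  0.04 -0.08] 1.228 1.6
(array([-1.39,  0.03,  0.5 ]), array([-9.734e-01, -7.000e-04,  5.500e-03]))
```

View pics/w10.png

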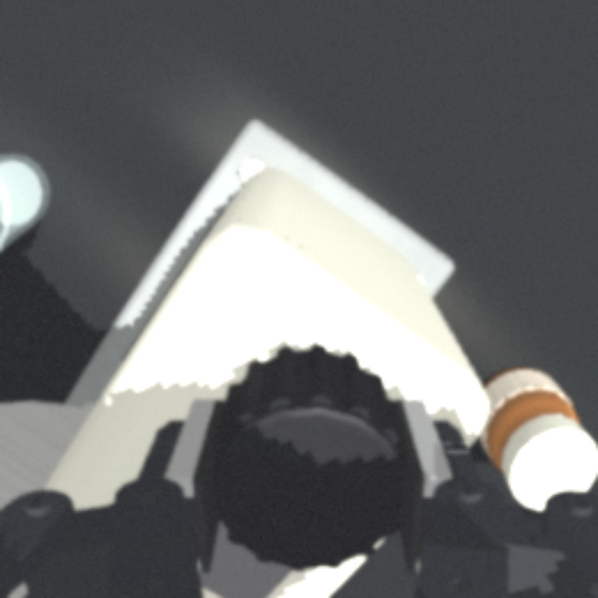

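```bash
python3 -m handwheel '0.4 0 0 0 0 0 0;0.4 0 0 0 0 0 0;0.4 -20 0 0 0 0 0;0.4 -35 0 0 0 0 0;0.4 -40 0 0 0 0 0;-0.15 0 0 0 -0.14 0 0;-0.15 0 0 0 -0.14 0 0;-0.15 0 0 0 -0.14 0 0;-0.15 0 0 0 -0.14 0 0;-0.15 0 0 0 -0.14 0 0'>/dev/null;python3 -m handwheel '-0.15 0 0 0 -0.14 0 0;-0.15 0 0 0 -0.13 0 0;-0.15 0 0 0 0 0 0'>/dev/null; bash s.sh;  python3 - <<'E'
from h import *
print(delta(W(-55,-2,285),toolR(YAW))[:2])
E
```

```text
t14.50 x 56.25 y -2.40 z 289.38 Fx -0.26 Fy -0.48 Fz 0.20 w 36.0 tq [ 0.   -0.01  0.01] 2.072 0.6
(array([   4.73,    7.31, -110.99]), array([ 0.0618, -0.0035,  0.0107]))
```

```bash
python3 -m handwheel '-0.15 0 0 -20 0.06 0 0.01;-0.15 0 0 -35 0 0 0;-0.15 0 0 -35 0 0 0;-0.15 0 0 -20 0 0 0;-0.15 0 0 0 0 0 0;-0.15 0 0 0 0 0 0'>/dev/null; bash s.sh;  python3 - <<'E'
from h import *
print(delta(W(-55,-2,255),toolR(YAW))[:2])
E
```

```text
t15.10 x -56.10 y -3.80 z 290.06 Fx 0.24 Fy 0.08 Fz -0.65 w 36.2 tq [ 0.07 -0.01 -0.01] 2.206 0.7
(array([35.06,  1.87,  1.17]), array([-0.0111, -0.0024,  0.0018]))
```

```bash
python3 -m handwheel '-0.15 15 1.8 1 -0.01 0 0;-0.15 20 0 0 0 0 0;-0.15 0 0 0 0 0 0'>/dev/null; bash s.sh;  python3 - <<'E'
from h import *
im=get_image('wrist');cv2.imwrite('pics/w11.png',cv2.resize(im[60:320,140:400],None,fx=2.3,fy=2.3,interpolation=cv2.INTER_CUBIC))
print(delta(W(-55,-2,217),toolR(YAW))[:2])
E
```

```text
t15.40 x -51.13 y -3.10 z 254.95 Fx 0.15 Fy 0.06 Fz -0.82 w 36.3 tq [-0.    0.   -0.01] 2.217 0.8
(array([39.31,  2.16, -3.34]), array([ 0.0005, -0.0019,  0.0054]))
```

View pics/w11.png

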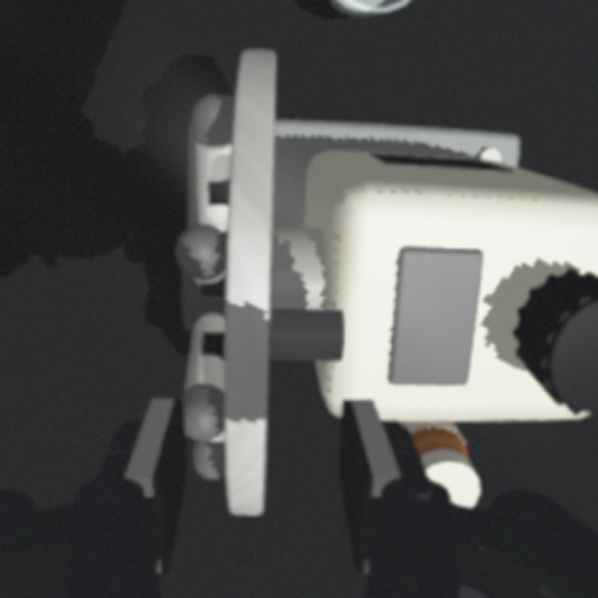

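```bash
python3 -m handwheel '-0.15 0 2 -4 0 0 0.005;-0.15 0 0 0 0 0 0;-0.15 14 0 0 0 0 0;-0.15 14 0 0 0 0 0;-0.15 9 0 0 0 0 0;-0.15 0 0 0 0 0 0'>/dev/null; bash s.sh;  python3 - <<'E'
from h import *
print(delta(W(-55,-2,217.5),toolR(YAW))[:2])
E
```

```text
t16.05 x -56.11 y -5.37 z 223.79 Fx 0.41 Fy -0.25 Fz 0.51 w 36.3 tq [0.02 0.06 0.02] 2.227 0.7
(array([6.26, 3.43, 1.16]), array([ 0.0017, -0.0065,  0.0084]))
```

```bash
python3 -m handwheel '-0.15 3 3 0 0 -0.006 0.008;-0.15 3 0 0 0 0 0;-0.15 0 0 0 0 0 0;-0.15 0 0 5 0 0 0;-0.15 0 0 4 0 0 0;-0.15 0 0 0 0 0 0'>/dev/null; bash s.sh;  python3 - <<'E'
from h import *
print(delta(W(-55,-2,217.5),toolR(YAW))[:2])
E
```

```text
t16.65 x -47.09 y -3.19 z 219.44 Fx -0.01 Fy 0.42 Fz -0.89 w 36.5 tq [0.05 0.03 0.02] 2.217 1.0
(array([ 1.95,  1.2 , -7.9 ]), array([ 0.0014, -0.0016,  0.0026]))
```

```bash
python3 -m handwheel '-0.15 1.8 1 2 0 0 0;-0.15 0 0 0 0 0 0'>/dev/null; bash s.sh; python3 -m handwheel '-0.15 0 0 1.2 0 0 0;-0.15 0 0 0 0 0 0'>/dev/null; bash s.sh;
```

```text
t16.85 x -44.63 y -2.31 z 217.77 Fx 0.15 Fy 0.93 Fz 0.13 w 36.3 tq [-0.01 -0.01 -0.03] 2.215 0.9
t17.05 x -43.62 y -2.33 z 217.86 Fx -0.53 Fy 0.53 Fz -0.67 w 36.0 tq [-0.08 -0.05 -0.01] 2.213 1.0
```

```bash
python3 -m handwheel '-0.15 0 0 1 0 0 0;-0.15 0 0 0 0 0 0'>/dev/null; bash s.sh; python3 -m handwheel '-0.15 0 0 1 0 0 0;-0.15 0 0 0 0 0 0'>/dev/null; bash s.sh;
```

```text
t17.25 x -43.08 y -2.32 z 217.92 Fx 0.27 Fy 0.72 Fz 0.30 w 36.4 tq [-0.09 -0.08 -0.03] 2.211 0.8
t17.45 x -42.72 y -2.32 z 217.98 Fx -0.58 Fy 0.15 Fz -0.64 w 36.2 tq [-0.17 -0.11  0.04] 2.21 0.9
```

```bash
python3 -m handwheel '-0.15 0 0 1.5 0 0 0'>/dev/null; bash s.sh; python3 -m handwheel '-0.15 0 0 1.7 0 0 0'>/dev/null; bash s.sh;python3 -m handwheel '-0.15 0 0 1.7 0 0 0'>/dev/null; bash s.sh
```

```text
t17.55 x -42.14 y -2.38 z 218.04 Fx -5.44 Fy -0.44 Fz -1.16 w 36.7 tq [-0.8  -0.42 -0.  ] 2.207 5.6
t17.65 x -41.93 y -2.38 z 218.04 Fx -6.14 Fy -1.23 Fz -4.32 w 36.3 tq [-1.08 -0.65 -0.05] 2.204 7.6
t17.75 x -41.90 y -2.39 z 218.00 Fx -5.55 Fy 0.09 Fz -4.34 w 36.1 tq [-0.97 -0.68 -0.04] 2.201 7.0
```

Inner stop reached at the same place as before, at about 6 N. Now out.

```bash
python3 -m handwheel '-0.15 0.3 0 -2 0 0 0;-0.15 0.6 0 -6 0 0 0;-0.15 0.5 0 -6 0 0 0;-0.15 0 0 -4 0 0 0;-0.15 0 0 -2 0 0 0;-0.15 0 0 0 0 0 0'>/dev/null; bash s.sh;python3 -c "
from h import *
print(delta(W(-57,-2,217),toolR(YAW))[:2])"
```

```text
t18.35 x -61.21 y -2.21 z 216.36 Fx 0.19 Fy 0.14 Fz 0.40 w 36.3 tq [-0.01 -0.02  0.01] 2.234 0.5
(array([-0.67,  0.21,  4.21]), array([-0.0007, -0.0066,  0.0043]))
```

```bash
python3 -m handwheel '-0.15 0 0 -2.5 0 -0.006 0.004;-0.15 0 0 0 0 0 0'>/dev/null; bash s.sh;python3 -m handwheel '-0.15 0 0 -1.5 0 0 0;-0.15 0 0 0 0 0 0'>/dev/null; bash s.sh;python3 -m handwheel '-0.15 0 0 -1 0 0 0;-0.15 0 0 0 0 0 0'>/dev/null; bash s.sh
```

```text
t18.55 x -63.65 y -2.22 z 216.39 Fx 0.49 Fy 0.35 Fz -0.54 w 36.0 tq [ 0.    0.05 -0.03] 2.241 0.8
t18.75 x -65.09 y -2.30 z 216.37 Fx -0.33 Fy -0.20 Fz -0.53 w 36.5 tq [ 0.07  0.04 -0.01] 2.244 0.7
t18.95 x -65.98 y -2.35 z 216.38 Fx -0.36 Fy -0.39 Fz 0.48 w 36.2 tq [ 0.01 -0.02 -0.02] 2.245 0.7
```

```bash
python3 -m handwheel '-0.15 0 0 -1 0 0 0;-0.15 0 0 0 0 0 0'>/dev/null; bash s.sh;python3 -m handwheel '-0.15 0 0 -1 0 0 0;-0.15 0 0 0 0 0 0'>/dev/null; bash s.sh;
```

```text
t19.15 x -66.92 y -2.34 z 216.39 Fx -0.87 Fy -1.03 Fz 0.68 w 36.4 tq [ 0.01 -0.06  0.03] 2.247 1.5
t19.35 x -67.71 y -2.41 z 216.38 Fx 0.28 Fy 0.39 Fz -0.14 w 36.2 tq [0.04 0.01 0.04] 2.249 0.5
```

```bash
python3 -m handwheel '-0.15 0 0 -1 0 0 0;-0.15 0 0 0 0 0 0'>/dev/null; bash s.sh;python3 -m handwheel '-0.15 0 0 -1 0 0 0'>/dev/null; bash s.sh;
```

```text
t19.55 x -67.86 y -2.40 z 216.30 Fx 1.04 Fy -0.50 Fz 0.65 w 36.4 tq [0.1  0.06 0.  ] 2.25 1.3
t19.65 x -68.19 y -2.38 z 216.26 Fx 2.41 Fy 0.23 Fz 1.19 w 36.1 tq [ 0.68  0.38 -0.07] 2.252 2.7
```

```bash
python3 -m handwheel '-0.15 0 0 -1.5 0 0 0'>/dev/null; bash s.sh;python3 -m handwheel '-0.15 0 0 -1.7 0 0 0'>/dev/null; bash s.sh;
```

```text
t19.75 x -68.46 y -2.39 z 216.19 Fx 5.12 Fy 0.90 Fz 3.72 w 36.3 tq [ 0.92  0.62 -0.02] 2.254 6.4
t19.85 x -68.58 y -2.39 z 216.14 Fx 6.34 Fy 0.19 Fz 3.21 w 36.3 tq [ 1.07  0.8  -0.05] 2.256 7.1
```

Play has dropped to about 1–1.4 mm (roughly 0.012 rad). That is within the limit but near enough to it that I'll take up about 0.15 rad more, then confirm again.

```bash
python3 -m handwheel '-0.15 0 0 5 0 0 0;-0.15 0 0 8 0 0 0;-0.15 0 0 0 0 0 0;-0.15 -20 0 0 0 0 0;-0.15 -30 0 0 0 0 0;0.4 -25 0 0 0 0 0;0.4 0 0 30 0 0 0;0.4 0 0 40 0 0 0;0.4 0 0 35 0 0 0;0.4 0 0 5 0 0 0'>/dev/null; python3 -m handwheel '0.4 0 0 0 0 0 0;0.4 0 0 0 0 0 0'>/dev/null; bash s.sh; python3 -c "
from h import *
print(delta(W(56.2,-2,230),toolR(YAW))[:2])"
```

```text
t21.05 x 50.11 y -2.76 z 295.09 Fx 0.17 Fy 0.27 Fz -0.38 w 59.2 tq [-0.03  0.05  0.01] 2.022 0.5
(array([65.06,  0.99,  6.42]), array([-0.0029, -0.0052,  0.0033]))
```

```bash
python3 -m handwheel '0.4 20 1 6 0 -0.005 0.003;0.4 25 0 0 0 0 0;0.4 20 0 0 0 0 0;0.4 0 0 0 0 0 0;0.4 0 0 0 0 0 0'>/dev/null; bash s.sh; python3 -c "
from h import *
print(delta(W(56.2,-2,188),toolR(YAW))[:2])"
```

```text
t21.55 x 47.04 y -2.61 z 229.06 Fx -1.00 Fy 0.53 Fz 0.68 w 59.2 tq [-0.   -0.04  0.05] 2.029 1.3
(array([41.  ,  0.89,  9.42]), array([-0.0132, -0.0067,  0.0039]))
```

```bash
python3 -m handwheel '0.4 0 1 9.5 -0.012 -0.006 0.004;0.4 0 0 0 0 0 0;0.4 10 0 1 0 0 0;0.4 10 0 1 0 0 0;0.4 0 0 0 0 0 0'>/dev/null; bash s.sh; python3 -c "
from h import *
print(delta(W(56.2,-2,188),toolR(YAW))[:2])"
```

```text
t22.05 x 57.57 y -3.43 z 210.42 Fx -0.23 Fy 0.37 Fz -0.04 w 59.8 tq [ 0.01  0.04 -0.03] 2.026 0.4
(array([22.42,  1.55, -1.31]), array([-0.0017, -0.0029,  0.005 ]))
```

```bash
python3 -m handwheel '0.4 8 1.5 -1 0 0 0.004;0.4 8 0 0 0 0 0;0.4 5 0 0 0 0 0;0.4 0 0 0 0 0 0;0.4 0 0 0 0 0 0'>/dev/null; bash s.sh; python3 -c "
from h import *
print(delta(W(56.2,-2,188),toolR(YAW))[:2])"
```

```text
t22.55 x 56.48 y -1.51 z 186.75 Fx 0.28 Fy 0.39 Fz 0.26 w 59.8 tq [-0.02 -0.02 -0.03] 2.032 0.5
(array([-1.25, -0.49, -0.29]), array([-0.0016, -0.0025, -0.0008]))
```

```bash
python3 -m handwheel '0 0 0 0 0 0 0;-0.3 0 0 0 0 0 0;-1 0 0 0 0 0 0;-1 0 0 0 0 0 0;-1 0 0 0 0 0 0;-1 0 0 0 0 0 0'>/dev/null; bash s.sh; python3 -c "
from h import *
print(delta(W(56.2,-2,188),toolR(YAW))[:2])"; python3 -m handwheel '-1 0 0 0 0.08 0 0;-1 0 0 0 0.07 0 0;-1 0 0 0 0 0 0'>/dev/null; bash s.sh; python3 -c "
from h import *
print(delta(W(56.2,-2,188),toolR(YAW))[:2])"
```

```text
t23.15 x 56.17 y -1.64 z 187.31 Fx -0.17 Fy 0.17 Fz -0.86 w 38.7 tq [ 0.04 -0.12 -0.03] 2.032 0.9
(array([-0.69, -0.36,  0.02]), array([-0.0018, -0.003 , -0.    ]))
t23.45 x 56.13 y -1.59 z 187.30 Fx -1.18 Fy -0.36 Fz -1.12 w 38.0 tq [-0.07  0.01 -0.08] 1.914 1.7
(array([-0.7 , -0.39,  0.13]), array([-0.1564, -0.003 ,  0.0002]))
```

Turned 0.155 more, 1.13 rad in all. Now I'll release and confirm at the rim.

```bash
python3 -m handwheel '0.4 0 0 0 0 0 0;0.4 0 0 0 0 0 0;0.4 -20 0 0 0 0 0;0.4 -35 0 0 0 0 0;0.4 -40 0 0 0 0 0;-0.15 0 0 0 -0.14 0 0;-0.15 0 0 -20 0 0 0;-0.15 0 0 -35 0 0 0;-0.15 0 0 -35 0 0 0;-0.15 0 0 -20 0 0 0'>/dev/null;python3 -m handwheel '-0.15 0 0 0 0 0 0;-0.15 0 0 0 0 0 0'>/dev/null; bash s.sh;  python3 - <<'E'
from h import *
print(delta(W(-55,-2,255),toolR(YAW))[:2])
E
```

```text
t24.65 x -55.93 y -3.12 z 289.15 Fx 0.00 Fy -0.07 Fz 0.47 w 36.2 tq [ 0.01 -0.01 -0.02] 2.23 0.5
(array([34.14,  1.28,  1.07]), array([ 0.0059, -0.0039,  0.0048]))
```

```bash
python3 -m handwheel '-0.15 15 1 -2 0.006 -0.003 0.004;-0.15 20 0 0 0 0 0;-0.15 0 0 0 0 0 0;-0.15 0 0 0 0 0 0'>/dev/null; bash s.sh;  python3 - <<'E'
from h import *
im=get_image('wrist');cv2.imwrite('pics/w12.png',cv2.resize(im[60:320,140:400],None,fx=2.3,fy=2.3,interpolation=cv2.INTER_CUBIC))
print(delta(W(-55,-2,217),toolR(YAW))[:2])
E
```

```text
t25.05 x -53.27 y -2.74 z 251.59 Fx 0.09 Fy 0.16 Fz 0.97 w 36.4 tq [-0.03 -0.03 -0.01] 2.236 1.0
(array([34.49,  0.64, -2.14]), array([ 0.0056,  0.0032, -0.0005]))
```

View pics/w12.png

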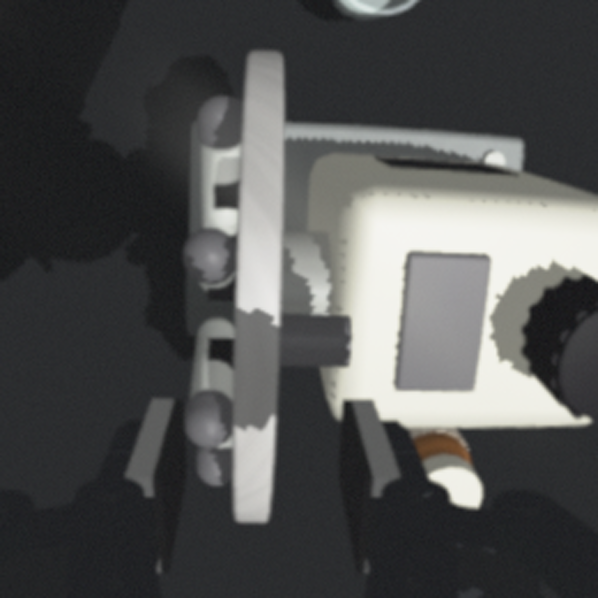

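The rim lies at columns 234–280 between the fingers (inner edges 178 and 345), clear on both sides. I'll descend.

```bash
python3 -m handwheel '-0.15 0 0.6 -1.5 0 0 0;-0.15 14 0 0 0 0 0;-0.15 14 0 0 0 0 0;-0.15 4 0 0 0 0 0;-0.15 0 0 0 0 0 0'>/dev/null; bash s.sh;  python3 - <<'E'
from h import *
print(delta(W(-55,-2,217.5),toolR(YAW))[:2])
E
```

```text
t25.60 x -54.90 y -4.24 z 222.04 Fx -0.03 Fy -0.27 Fz -0.00 w 36.3 tq [-0.02  0.   -0.  ] 2.245 0.3
(array([ 4.53,  2.27, -0.08]), array([ 0.0075, -0.0001,  0.005 ]))
```

```bash
python3 -m handwheel '-0.15 3 2 0 0.007 0 0.005;-0.15 2.5 0 0 0 0 0;-0.15 0 0 0 0 0 0;-0.15 0 0 5 0 0 0;-0.15 0 0 3 0 0 0;-0.15 0 0 0 0 0 0'>/dev/null; bash s.sh; python3 -m handwheel '-0.15 0.5 0 1.5 0 0 0;-0.15 0 0 0 0 0 0'>/dev/null; bash s.sh; python3 -c "
from h import *
print(delta(W(-55,-2,217.5),toolR(YAW))[:2])"
```

```text
t26.20 x -46.97 y -3.19 z 218.44 Fx -0.30 Fy 0.11 Fz -0.09 w 36.5 tq [-0.02 -0.03 -0.03] 2.226 0.3
t26.40 x -45.10 y -3.40 z 218.10 Fx 0.50 Fy 0.02 Fz -0.00 w 36.5 tq [ 0.01 -0.06  0.02] 2.223 0.5
(array([ 0.62,  1.41, -9.9 ]), array([ 0.0004, -0.0022,  0.0033]))
```

```bash
python3 -m handwheel '-0.15 0 1 1 0 0 0;-0.15 0 0 0 0 0 0'>/dev/null; bash s.sh; python3 -m handwheel '-0.15 0 0 0.7 0 0 0;-0.15 0 0 0 0 0 0'>/dev/null; bash s.sh;python3 -m handwheel '-0.15 0 0 0.7 0 0 0;-0.15 0 0 0 0 0 0'>/dev/null; bash s.sh
```

```text
t26.60 x -44.09 y -2.31 z 218.12 Fx 0.44 Fy 0.40 Fz 0.40 w 36.2 tq [ 0.04  0.05 -0.03] 2.223 0.7
t26.80 x -43.45 y -2.24 z 218.11 Fx -0.50 Fy 0.25 Fz 0.08 w 36.2 tq [-0.03 -0.04  0.  ] 2.222 0.6
t27.00 x -43.04 y -2.22 z 218.15 Fx -0.46 Fy -0.15 Fz -0.24 w 36.6 tq [-0.02 -0.03  0.03] 2.221 0.5
```

```bash
python3 -m handwheel '-0.15 0 0 0.8 0 0 0;-0.15 0 0 0 0 0 0'>/dev/null; bash s.sh; python3 -m handwheel '-0.15 0 0 0.8 0 0 0;-0.15 0 0 0 0 0 0'>/dev/null; bash s.sh
```

```text
t27.20 x -42.76 y -2.21 z 218.18 Fx -0.30 Fy -0.01 Fz -0.52 w 36.1 tq [-0.14 -0.07 -0.04] 2.219 0.6
t27.40 x -42.62 y -2.18 z 218.17 Fx -0.93 Fy -0.14 Fz -0.23 w 36.4 tq [-0.12 -0.12 -0.01] 2.218 1.0
```

```bash
python3 -m handwheel '-0.15 0 0 1.5 0 0 0'>/dev/null; bash s.sh; python3 -m handwheel '-0.15 0 0 1.7 0 0 0'>/dev/null; bash s.sh;python3 -m handwheel '-0.15 0 0 1.8 0 0 0'>/dev/null; bash s.sh;python3 -m handwheel '-0.15 0 0 1.7 0 0 0'>/dev/null; bash s.sh
```

```text
t27.50 x -42.08 y -2.24 z 218.25 Fx -5.49 Fy -0.92 Fz -1.38 w 36.4 tq [-0.94 -0.46  0.01] 2.215 5.7
t27.60 x -41.89 y -2.24 z 218.26 Fx -6.23 Fy -0.49 Fz -4.13 w 36.1 tq [-1.13 -0.67 -0.05] 2.212 7.5
t27.70 x -41.84 y -2.26 z 218.23 Fx -5.37 Fy -1.09 Fz -4.44 w 36.5 tq [-1.05 -0.69 -0.04] 2.209 7.0
t27.80 x -41.85 y -2.29 z 218.16 Fx -5.59 Fy -0.57 Fz -4.16 w 36.5 tq [-0.96 -0.73 -0.02] 2.207 7.0
```

```bash
python3 -m handwheel '-0.15 0.3 0 -2 0 0 0;-0.15 0.6 0 -6 0 0 0;-0.15 0.5 0 -6 0 0 0;-0.15 0 0 -4 0 0 0;-0.15 0 0 -3.5 0 -0.005 0.004;-0.15 0 0 0 0 0 0'>/dev/null; bash s.sh;python3 -m handwheel '-0.15 0 0 -1.5 0 0 0;-0.15 0 0 0 0 0 0'>/dev/null; bash s.sh;python3 -c "
from h import *
print(delta(W(-57,-2,217),toolR(YAW))[:2])"
```

```text
t28.40 x -62.69 y -2.15 z 216.72 Fx -0.36 Fy -0.29 Fz 0.29 w 36.4 tq [ 0.02 -0.01 -0.  ] 2.244 0.5
t28.60 x -64.19 y -2.13 z 216.64 Fx -0.54 Fy 0.32 Fz 0.12 w 36.6 tq [0.01 0.   0.04] 2.247 0.6
(array([-0.4 ,  0.15,  7.19]), array([-0.0035, -0.0045,  0.001 ]))
```

```bash
python3 -m handwheel '-0.15 0 0 -1 0 0 0;-0.15 0 0 0 0 0 0'>/dev/null; bash s.sh;python3 -m handwheel '-0.15 0 0 -1 0 0 0;-0.15 0 0 0 0 0 0'>/dev/null; bash s.sh;python3 -m handwheel '-0.15 0 0 -0.8 0 0 0;-0.15 0 0 0 0 0 0'>/dev/null; bash s.sh
```

```text
t28.80 x -64.92 y -2.14 z 216.62 Fx 0.73 Fy -0.76 Fz -0.07 w 36.3 tq [ 0.02 -0.01  0.03] 2.248 1.1
t29.00 x -65.73 y -2.19 z 216.68 Fx 0.28 Fy -0.15 Fz -0.14 w 36.3 tq [-0.01 -0.05 -0.01] 2.25 0.3
t29.20 x -66.50 y -2.24 z 216.72 Fx 0.72 Fy 0.63 Fz -0.28 w 36.1 tq [-0.03 -0.04 -0.07] 2.251 1.0
```

```bash
python3 -m handwheel '-0.15 0 0 -0.8 0 0 0;-0.15 0 0 0 0 0 0'>/dev/null; bash s.sh;python3 -m handwheel '-0.15 0 0 -1 0 0 0'>/dev/null; bash s.sh
```

```text
t29.40 x -67.06 y -2.26 z 216.69 Fx -0.55 Fy 0.68 Fz -0.23 w 36.4 tq [0.03 0.05 0.03] 2.252 0.9
t29.50 x -67.52 y -2.27 z 216.66 Fx 1.97 Fy -0.01 Fz 1.39 w 36.5 tq [ 0.58  0.29 -0.02] 2.254 2.4
```

```bash
python3 -m handwheel '-0.15 0 0 -1.5 0 0 0'>/dev/null; bash s.sh;python3 -m handwheel '-0.15 0 0 -1.7 0 0 0'>/dev/null; bash s.sh;python3 -m handwheel '-0.15 0 0 -1.7 0 0 0'>/dev/null; bash s.sh
```

```text
t29.60 x -67.72 y -2.28 z 216.57 Fx 4.69 Fy 0.35 Fz 2.59 w 36.5 tq [ 0.85  0.54 -0.02] 2.256 5.4
t29.70 x -67.88 y -2.27 z 216.52 Fx 4.82 Fy 0.27 Fz 3.07 w 36.5 tq [ 1.05  0.67 -0.04] 2.259 5.7
t29.80 x -67.94 y -2.29 z 216.43 Fx 4.88 Fy 0.46 Fz 2.39 w 36.2 tq [ 1.11  0.69 -0.04] 2.261 5.5
```

```bash
python3 -m handwheel '-0.15 0 0 -2.1 0 0 0'>/dev/null; bash s.sh;python3 -m handwheel '-0.15 0 0 -2.2 0 0 0'>/dev/null; bash s.sh;python3 -m handwheel '-0.15 0 0 -2.1 0 0 0'>/dev/null; bash s.sh
```

```text
t29.90 x -68.00 y -2.32 z 216.39 Fx 6.77 Fy 0.44 Fz 3.87 w 36.2 tq [ 1.24  0.81 -0.05] 2.264 7.8
t30.00 x -68.02 y -2.34 z 216.30 Fx 7.06 Fy 1.15 Fz 3.92 w 36.3 tq [ 1.29  0.86 -0.06] 2.268 8.2
t30.10 x -68.02 y -2.35 z 216.20 Fx 6.43 Fy 0.42 Fz 5.25 w 36.4 tq [ 1.18  0.79 -0.01] 2.271 8.3
```

```bash
python3 -m handwheel '-0.15 0 0 5 0 0 0;-0.15 0 0 7 0 0 0;-0.15 0 0 0 0 0 0;-0.15 -20 0 0 0 0 0;-0.15 -30 0 0 0 0 0;-0.15 -40 0 0 0 0 0;-0.15 -20 0 0 0 0 0;-0.15 0 0 0 0 0 0;-0.15 0 0 0 0 0 0'>/dev/null; bash s.sh; python3 - <<'E'
from h import *
a=get_image('wrist');b=get_image('scene')
cv2.imwrite('pics/f.png',cv2.resize(cv2.hconcat([a,b]),(800,300)))
E
```

```text
t31.00 x -61.15 y -1.85 z 329.46 Fx 0.23 Fy 0.14 Fz -0.26 w 36.4 tq [-0.07  0.07 -0.03] 2.233 0.4
```

View pics/f.png

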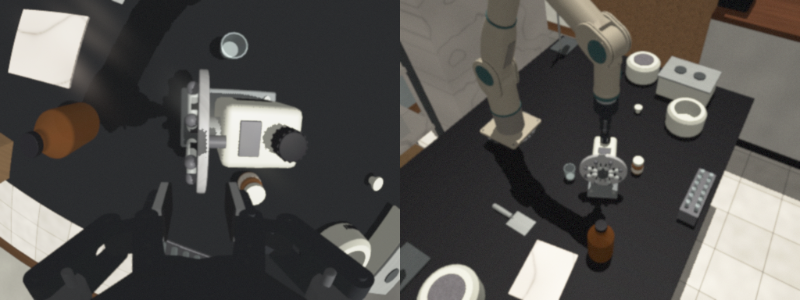

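The final views show the gripper clear above the rotator (scene about 605,135) and the bystanders where they were. I'm handing the job in.

```bash
python3 -c "
from cell import ctrl
print(ctrl.finish_job())"
```

```text
the job is handed in; nothing more can be done
None
```

The wheel's play is taken up and the job is handed in, at about 31 s on the clock. My last check puts the remaining lean at about 0.004–0.008 rad at rest, against the 0.02 limit.

- **First rocking:** I straddled the rim and pressed it in (peak about 8.6 N, slightly over the 5–8 N you asked for), then out (about 5.5 N). That showed about 5–5.5 mm of play at the rim, or about 0.06 rad.
- **Knob:** I turned it 0.97 rad clockwise. A check rock then left about 0.01–0.015 rad, so I went back and turned it about 0.155 rad more. The total was about 1.13 rad, and knob torque stayed near 0.08 N m throughout.
- **Last rocking:** Pressing in at about 6 N reached the same inner stop as before. Pressing out at 6–7 N stopped 4.6 mm earlier than at first (about 5.1 mm expected from the turn). That leaves about 0.35–0.75 mm at the rim. I found no sign of squeezing.
- **Leaving it:** The gripper is clear above the rotator, and the bystanders look unmoved in the final picture.

**Measurements that disagreed:**
- **Stand position:** The stand position I worked out from the fixed cameras was about 4 mm off from the wrist camera. Rim contact agreed with the wrist camera, so I used that.
- **Finger width:** The fingers read about 38 mm on the 43 mm knob. The remaining-play figures rely on that reading, so they are good to about 0.5 mm.

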